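Sweep a hair clip off the entry ledge into a tray

ROBOT

A 6-joint arm with a two-finger parallel gripper is mounted at the origin on the work surface. World frame = base frame: x ahead of the robot, y to its left, z up, the work surface at z = 0. Lengths are in m, angles in rad, forces in N, time in s.
With the tool pointing down it reaches from about 0.3 to 0.875 m from the base axis. Payload 4.2 kg.
Tool frame: the origin (TCP) lies midway between the tips of the shut fingers; the grasp point (between the pads) lies 19 mm behind it; z points along the fingers, y is the line along which they close (so a half turn about z gives the same grasp; the last joint's range is limited). The gripper opens to 85 mm and grips with 20 to 120 N. Pads are 22 mm wide; open, the fingers measure 114 mm over their backs; the gripper's body (76 mm by 85 mm) begins 54 mm behind the grasp point. The pads swing forward as they close: fully open they stand 13 mm farther back than shut.
Start: joints at [1.317, 0.32, 1.565, -0, 1.257, -0.02], TCP at [0.133, 0.559, 0.231] pointing down, gripper open.
Joint ranges: [-3.11, 3.11], [-0.84, 2.01], [0.21, 2.61], [-1.34, 4.49], [0.05, 2.63], [-2.56, 2.56]. Speed limits (rad/s): [2.57, 2.57, 3.14, 3.14, 3.14, 3.14].

INTERFACE

Orientations are given as a unit quaternion [w, x, y, z].
In Python, from workcell import env gives the robot as it stands.
- The arm moves only by the shell command python3 -m inch 'ROWS' [FORCE]. ROWS is JSON, one flat list of numbers, 5 for each row, row after row: the shift along the tool's x, y, z in cm, then the turn about the tool's z in rad, then the opening, from 0 (shut) to 1 (fully open). In form: [x, y, z, turn, grip, x, y, z, turn, grip, ...]. A call has exactly 8 rows; each row is the pose to reach, as a shift and turn from the pose commanded when the call began, along the tool's axes at that moment; what a row does not reach only later rows make up. A row lasts 1/10 s, in which the tool goes at most 50 mm and 8.59 degrees, less where a joint would pass 70% of its speed; a pose out of reach is approached as far as the arm can. A call with a gripper value outside its range is refused whole. The fingers move at their own pace and stop on an object; FORCE is the grip in N (left out, the last holds). Time passes only in rows, so rows that repeat a pose let the fingers close, or fill a call up. It gives the time, the measured TCP pose, the force, the opening and the grip force at its end, in the units of the state.
- env.read_state(): the state, without advancing time (a new reading comes with each control period).
- env.get_image(name): name is "scene" or "top" or "wrist"; returns a dict with "pixels" (384x512x3 uint8, blue, green, red), "range_z" (384x512 float32, m along the optical axis (not along the pixel's ray), 0 where there is no reading), "fx", "fy", "cx", "cy" (pixels), "rvec" (rotation vector, rad) and "tvec" (3), from world to camera coordinates, as OpenCV has them; the wrist camera has in their place "tool_from_camera" (4x4, takes a point from camera to tool coordinates, whose origin is the TCP and whose axes are the flange's). Camera axes: x right, y down, z forward; pixel columns grow to the right and rows downward; lengths in m; the calibration is good to about 2 mm. A picture is of the moment at which its call begins: read the wrist's pose just before it.
- env.hand_in(): hands the job in; it is judged then, once.
The state is a dict: "clock": time; "joint_pos": joint angles; "qd": joint speeds; "joint_torque": joint torques, N m; "tcp_pos": TCP position; "tool_rot": TCP orientation; "force": force on the tool from outside, world axes, zero at the start; "moment": the same for the moment, N m; "opening": opening from 0.0 (shut) to 1.0 (fully open); "grip_force": force on a finger pad.
Only numpy, scipy, OpenCV 4.12 (cv2) and the standard library are available. Lean on these libraries where they do the work, as an engineer would, in place of code of your own. Each camera call takes 0.05 s, during which the arm holds its last target. There are 200 camera calls.

TASK

Move the bamboo tray in close under whichever open end of the little white two-tier ledge it is standing beside, so that it will catch what comes off that end, and leave it standing flat there. Then push the pink hair clip along the ledge's lower deck, under the upper board, and off that end so that it drops into the tray: push it rather than lifting it, and do not let it land on the cabinet top. Leave the pill organiser, the hanko case and the brass chime where they are.

Things in the scene. Friction and masses are not known exactly. Their poses are not given: they have to be found in the camera images.
- ledge: Fixed white two-tier ledge. Origin on the cabinet top under it; x away from the robot (yaw within 0.15 rad), y along its length to the robot's left, z up. Lower deck: top 120 mm above the cabinet top, 12 mm thick, 200 mm long (y +-100 mm), both ends open without lips. Wooden lips 8 mm high run along its front (x -85 to -79 mm) and back (x +45 to +51 mm).
- board_front (a point): Middle of the lower front edge of the ledge's upper board (ledge x -38 mm). Board: 12 mm thick, underside 260 mm above the cabinet top (140 above the deck), x -38 to +65 mm, full length; slatted (see-through) from x -28 to +10, on two 10 mm posts at x +58, y +-80. It overhangs the clip, which is reached from the robot's side with the tool leaning, fingertips pointing forward and down.
- end_left (a point): Rim of the deck's left (+y) end, on its top surface, at ledge x -20 mm. The deck stands on two leg panels (12 mm thick, x -65 to +45 mm) at y +-62 mm, so a low thing can stand up to 32 mm in under either end.
- end_right (a point): Rim of the deck's right (-y) end, on its top surface, at ledge x -20 mm.
- clip: Loose pink plastic claw hair clip standing on its teeth on the lower deck, about 25 g, near the middle of the ledge's length and 5 to 22 mm behind the upper board's front edge. 62 mm long along its own y, 34 mm wide along x, body 24 mm high, two tabs in the middle up to 36 mm high. Origin: centre of its underside, z up; its y is within about 0.5 rad of the ledge's.
- clip_mid (a point): Centre of the hair clip's body, 12 mm above its underside.
- tray: Loose open bamboo tray, about 0.35 kg, standing on the cabinet top beside the left or the right end of the ledge, its centre 235 to 260 mm from the ledge's along the ledge and 90 to 150 mm nearer the robot. 170 mm along its own x, 150 mm along its y, 35 mm high, walls 9 mm thick, floor at most 9 mm thick. Origin at the centre of its underside, z up; its yaw is within about 0.25 rad of the ledge's. It passes under the deck.
- organiser: Loose translucent week pill organiser, 40 x 140 x 26 mm (x, y, z), standing beside the other end of the ledge. Origin at the centre of its underside. Leave alone.
- hanko_case: Loose stainless steel hanko (seal) case, 24 x 78 x 20 mm, closed, on the cabinet top in front of the ledge. Origin at the centre of its underside. Leave alone.
- chime: Loose brass-toned dome doorbell chime on a dark wood base, 48 mm across, 49 mm high, standing on the solid rear part of the upper board. Origin at the centre of its underside. Leave alone.
Mind the look-alikes: they are no part of the job. What is meant by the tray is not purple or red, and is the larger of those in its own colour.

How it is judged:
By the outcome, as a careful person would: the job done as asked, in the order asked, and still so for the second after the job is handed in, with the robot touching nothing.
It also fails if it takes over 64 s, if anything falls off the work surface, if the arm or the gripper's body presses on something with over 40 N, if the wrist force passes 120 N, or if a joint passes its speed limit or range.

## Working session

There is one attempt and no reset: what is moved stays moved. The work goes in short steps, Python scripts to look and compute and a shell command to move; the robot and the scene stay as the last step left them, time stands still between calls to the robot, and variables do not carry over. Pictures are saved under pics/ and viewed, at most 10 in all, crops included, and the job is handed in when it is done.

```bash
ls; mkdir -p pics
cat > h.py <<'E'
import numpy as np, cv2
from workcell import env
from scipy.spatial.transform import Rotation as R
def cap(name, out=None):
    s=env.read_state(); im=env.get_image(name)
    if out: cv2.imwrite('pics/'+out,im['pixels'])
    z=im['range_z']; v,u=np.mgrid[:z.shape[0],:z.shape[1]]
    P=np.stack([(u-im['cx'])/im['fx']*z,(v-im['cy'])/im['fy']*z,z],-1)
    if 'rvec' in im:
        M=R.from_rotvec(np.ravel(im['rvec'])).as_matrix(); W=(P-np.ravel(im['tvec']))@M
    else:
        T=np.array(im['tool_from_camera']); w,x,y,zz=s['tool_rot']
        W=(P@T[:3,:3].T+T[:3,3])@R.from_quat([x,y,zz,w]).as_matrix().T+np.array(s['tcp_pos'])
    W[z==0]=np.nan
    return im,W,s
E
python3 - <<'E'
from h import *
for n in('scene','top'):
    im,W,s=cap(n,n+'0.png'); np.savez(n+'0.npz',W=W,p=im['pixels'])
a=np.vstack([cv2.imread('pics/scene0.png')]);print(s)
E
```

```text
pics
{'clock': 0.05, 'joint_pos': array([ 1.31699277e+00,  3.20307463e-01,  1.56566175e+00,  1.54536672e-05,
        1.25742243e+00, -2.00217081e-02]), 'qd': array([ 6.53557767e-04, -1.19118755e-03,  7.36214793e-04, -1.25666036e-03,
        2.21998605e-03, -2.93379904e-05]), 'joint_torque': array([-7.59744271e-04, -4.16797435e+01, -2.34982878e+01,  5.88717785e-05,
        4.44123740e-03, -2.16351225e-06]), 'tcp_pos': array([0.13309074, 0.55889596, 0.23048004]), 'tool_rot': array([-1.30047741e-04,  1.16627243e-01,  9.93175351e-01, -8.90076726e-04]), 'force': array([-0.08003015, -0.21141499,  0.2281545 ]), 'moment': array([ 0.01900081,  0.01677743, -0.00274952]), 'grip_force': 0.0, 'opening': 1.003782695223718}
```

View pics/scene0.png

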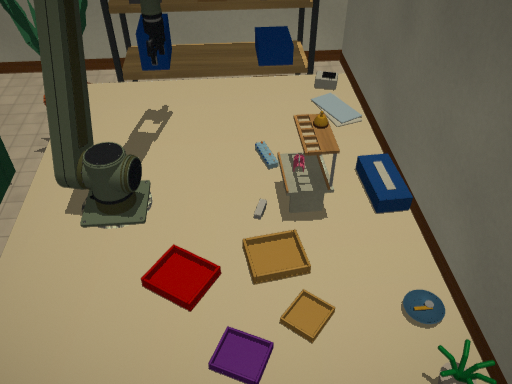

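View pics/top0.png

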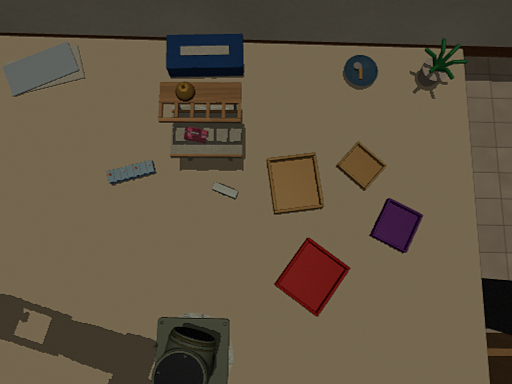

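The scene view shows the ledge at about (305,165) with the pink clip at (299,162). The larger bamboo tray is at (277,256), with a smaller bamboo look-alike at (308,315). In the top view the clip is at (196,134) and the tray at (295,183), on the ledge's right (-y) side. The organiser is at (131,172) and the hanko case at (225,190).

Run:
```python
from h import *
d=np.load('top0.npz');W=d['W'];p=d['p'];hsv=cv2.cvtColor(p,cv2.COLOR_BGR2HSV)
def reg(n,u0,v0,u1,v1,z0,z1,c=None):
    w=W[v0:v1,u0:u1].reshape(-1,3);m=(w[:,2]>z0)&(w[:,2]<z1)
    if c is not None: m&=c[v0:v1,u0:u1].ravel()
    q=w[m]
    r=cv2.minAreaRect((q[:,:2]*1000).astype(np.float32))
    print(n,len(q),'mean',q.mean(0).round(4),'rect',np.round(r[0],1),np.round(r[1],1),round(r[2],1),'z',np.percentile(q[:,2],[5,50,95]).round(3)); return q
print('table',W[250,230],W[300,420])
reg('tray',255,140,332,225,.024,.05)
reg('board',150,70,255,130,.255,.285)
reg('deck',160,115,255,165,.112,.135)
reg('deckonly',160,115,255,165,.112,.124)
pink=(hsv[...,0]>150)&(hsv[...,0]<178)&(hsv[...,1]>90)
reg('clip',170,118,225,150,.12,.18,pink)
reg('org',100,150,165,190,.015,.04)
reg('hanko',205,178,245,202,.01,.04)
reg('chime',170,75,200,105,.28,.34)
```

```text
table [ 0.29757543 -0.09773563 -0.00032705] [ 0.16525874 -0.65972368  0.00428835]
tray 670 mean [ 0.5026 -0.2897  0.0338] rect [ 503.3 -288.5] [170.6 150.3] 8.6 z [0.027 0.034 0.038]
board 2345 mean [ 0.6519 -0.0307  0.2722] rect [649.3 -26.4] [104.4 200.1] 1.2 z [0.267 0.272 0.275]
deck 2394 mean [ 0.6024 -0.0319  0.1213] rect [612.6 -27.1] [127.1 200. ] 1.6 z [0.117 0.121 0.128]
deckonly 2093 mean [ 0.6069 -0.0332  0.1204] rect [613.2 -27.1] [126.4 200.1] 1.4 z [0.117 0.121 0.123]
clip 235 mean [0.6077 0.002  0.1439] rect [6.131e+02 5.000e-01] [61.5 40.6] 78.6 z [0.135 0.144 0.156]
org 621 mean [0.5247 0.2091 0.0261] rect [525.9 210.2] [ 43.2 139.2] 16.4 z [0.02  0.026 0.03 ]
hanko 222 mean [ 0.477  -0.0781  0.0193] rect [477.7 -77.9] [77.4 28.5] 67.9 z [0.014 0.02  0.024]
chime 264 mean [0.6651 0.0075 0.2963] rect [667.8   9.6] [40.3 43.8] 3.4 z [0.282 0.297 0.317]
```

```bash
python3 -m inch --help; python3 -m inch '[-2.9,-4,0,-0.05,1, -5.8,-8,0,-0.1,1, -8.7,-12,0,-0.15,1, -11.6,-16,0,-0.2,1, -14.5,-20,0,-0.25,1, -17.4,-24,0,-0.3,1, -20.3,-28,0,-0.34,1, -23.2,-32,0,-0.38,1]'
```

```text
clock: 0.9
tcp_pos: [0.2848, 0.1924, 0.2312]
tool_rot: [0.0, -0.074, 0.997, 0.0]
force: [1.3, 0.8, -0.6]
opening: 1.002
grip_force: 0.0invalid input: not JSON, or not a number
```

```bash
python3 -m inch '[-1.2,-4.8,0,0,1, -2.4,-9.6,0,0,1, -3.6,-14.4,0,0,1, -4.8,-19.2,0,0,1, -6,-24,0,0,1, -7.2,-28.8,0,0,1, -8.4,-33.6,0,0,1, -9.6,-38.4,0,0,1]' 40
python3 -m inch '[-1.2,-4.8,0,0,1, -2.4,-9.6,0,0,1, -3.6,-14.4,1,0,1, -4.7,-19.2,4,0,1, -4.9,-19.4,8,0,1, -4.9,-19.4,12,0,1, -4.9,-19.4,13,0,1, -4.9,-19.4,13,0,1]'
python3 - <<'E'
from h import *
im,W,s=cap('wrist','w1.png'); print(s['tcp_pos'],s['tool_rot'],s['joint_pos'].round(2))
m=(W[...,2]>.03)&(W[...,2]<.042); q=W[m]
print(len(q),q.min(0),q.max(0))
R0=R.from_quat(np.r_[s['tool_rot'][1:],s['tool_rot'][0]])
t=R0.inv().apply(q-s['tcp_pos']); k=(abs(t[:,0])<.025)&(abs(t[:,1])<.05); print('wall in tool frame',np.percentile(t[k],[5,50,95],axis=0))
E
```

```text
clock: 1.7
tcp_pos: [0.4358, -0.1737, 0.231]
tool_rot: [-0.0, -0.073, 0.997, 0.0]
force: [1.4, 0.5, 0.6]
opening: 0.997
grip_force: 0.0
clock: 2.5
tcp_pos: [0.5115, -0.3556, 0.0996]
tool_rot: [-0.002, -0.073, 0.997, 0.001]
force: [-0.0, 0.1, 1.2]
opening: 0.998
grip_force: 0.0
[ 0.5114896  -0.3556217   0.09959028] [-0.00163192 -0.07306416  0.99732485  0.00145085] [-0.63  0.5   1.63  0.    1.02 -2.34]
11890 [ 0.40928704 -0.37345593  0.03000513] [ 0.59781352 -0.20154703  0.03753472]
wall in tool frame [[-0.02226369 -0.00563237  0.06346932]
 [ 0.00167211 -0.00147898  0.06465194]
 [ 0.02281484  0.00255015  0.06687394]]
```

View pics/w1.png

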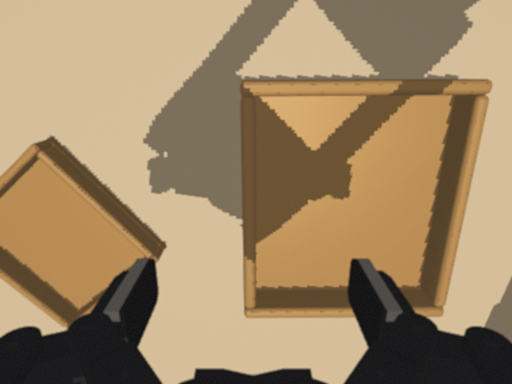

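The wrist view shows the tray's right wall between the fingers, at about (248,200-310). The small look-alike's corner at (163,248) is close to the left finger, so I'll part-close before going down.

```bash
python3 -m inch '[0,-0.1,1,0,0.45, 0,-0.1,2,0,0.45, 0,-0.1,4,0,0.45, 0,-0.1,6,0,0.45, 0,-0.1,8,0,0.45, 0,-0.1,8.4,0,0.45, 0,-0.1,8.4,0,0.2, 0,-0.1,8.4,0,0]' 40
python3 -m inch '[0,0,0,0,0, 0,0,0,0,0, 0,0,0,0,0, 0,0,0,0,0, 0,0,0,0,0, 0,0,-0.1,0,0, 0,0,-0.2,0,0, 0,0,-0.2,0,0]'
```

```text
clock: 3.35
tcp_pos: [0.5133, -0.3578, 0.0184]
tool_rot: [0.001, -0.073, 0.997, -0.001]
force: [-0.3, 0.1, 0.5]
opening: 0.12
grip_force: 0.0
clock: 4.15
tcp_pos: [0.5124, -0.3572, 0.0189]
tool_rot: [-0.0, -0.073, 0.997, 0.0]
force: [0.3, -0.1, -2.2]
opening: 0.093
grip_force: 41.0
```

```bash
python3 -m inch '[-0.8,0.5,0,0.02,0, -2.5,1.8,0,0.05,0, -4.5,3.2,0,0.08,0, -6.5,4.8,0,0.11,0, -8.5,6.4,0,0.126,0, -10.5,7.9,0,0.126,0, -12,9,0,0.126,0, -12.2,9.2,0,0.126,0]'
python3 -m inch '[0,0,0,0,0, 0,0,0.15,0,0, 0,0,0.15,0,0.15, 0,0,0.15,0,0.3, 0,0,0.15,0,0.4, 0,0,-2,0,0.4, 0,0,-5,0,0.4, 0,0,-10,0,0.4]'
python3 - <<'E'
from h import *
im,W,s=cap('top','top1.png'); np.savez('top1.npz',W=W,p=im['pixels']); im,W2,s=cap('scene','scene1.png')
w=W[100:220,225:330].reshape(-1,3);q=w[(w[:,2]>.024)&(w[:,2]<.045)];r=cv2.minAreaRect((q[:,:2]*1000).astype(np.float32));print(r,np.percentile(q[:,2],[2,50,98]))
print(s['joint_pos'].round(3))
E
```

```text
clock: 4.95
tcp_pos: [0.6212, -0.247, 0.0188]
tool_rot: [0.0, -0.011, 1.0, 0.0]
force: [0.6, -0.5, -2.2]
opening: 0.095
grip_force: 41.0
clock: 5.75
tcp_pos: [0.6175, -0.2481, 0.117]
tool_rot: [-0.004, -0.01, 1.0, 0.001]
force: [1.0, 0.2, -0.2]
opening: 0.398
grip_force: 0.0
((696.1929931640625, -127.82171630859375), (8.053238868713379, 3.089001417160034), 2.0601089000701904) [0.03624531 0.03790466 0.04027996]
[-0.399  0.535  1.48  -0.     1.114 -1.99 ]
```

View pics/top1.png

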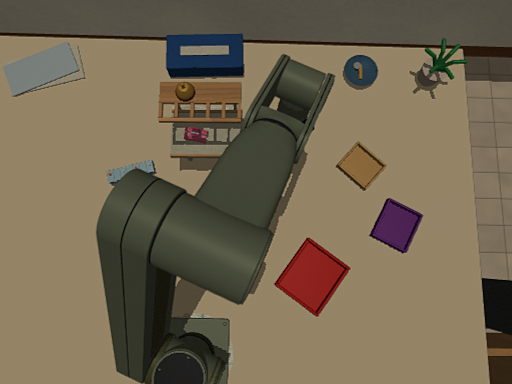

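The arm hides the tray in this view, so I'll check its placing once clear. Rows can't command a tilt, but at the limit of reach the arm may lean, so I'll go up high and test that in free space.

```bash
python3 -m inch '[0,0,-5,0,0.4, 0,0,-10,0,0, 0,0,-15,0,0, 0.5,2,-19,0,0, 2,5,-23,0,0, 4,8,-26,0,0, 6,11,-29,0,0, 8,14,-32,0,0]'
python3 - <<'E'
from h import *
im,W,s=cap('top'); 
w=W[90:220,225:330].reshape(-1,3);q=w[(w[:,2]>.024)&(w[:,2]<.045)];r=cv2.minAreaRect((q[:,:2]*1000).astype(np.float32));print(r,np.percentile(q[:,2],[2,50,98]))
print(s['joint_pos'].round(3),s['tcp_pos'])
E
```

```text
clock: 6.65
tcp_pos: [0.5359, -0.1095, 0.4403]
tool_rot: [0.0, -0.01, 1.0, -0.0]
force: [1.0, 0.2, 0.2]
opening: -0.001
grip_force: 0.0
((578.905517578125, -185.38462829589844), (152.61807250976562, 269.9095153808594), 78.35851287841797) [0.02509443 0.03452545 0.03934275]
[-0.223  0.223  1.188  0.     1.73  -1.813] [ 0.53586717 -0.10947326  0.44034904]
```

```bash
python3 -m inch '[0,2,-4,0,0, 0,4,-8,0,0, 0,6,-12,0,0, 0,8,-16,0,0, 0,9,-20,0,0, 0,9,-24,0,0, 0,9,-28,0,0, 0,9,-32,0,0]'
python3 - <<'E'
from h import *
s=env.read_state();print(s['joint_pos'].round(3),s['tcp_pos'],s['tool_rot'])
E
```

```text
clock: 7.5
tcp_pos: [0.4418, -0.0169, 0.7097]
tool_rot: [-0.032, -0.01, 0.999, 0.003]
force: [-0.8, 0.8, 0.8]
opening: 0.001
grip_force: 0.0
[-6.500e-02  3.670e-01  2.140e-01  2.000e-03  2.624e+00 -1.654e+00] [ 0.441817   -0.01694918  0.70974702] [-0.0318776  -0.00988235  0.99943874  0.00289187]
```

```bash
python3 -m inch '[-3,0,0,0,0, -6,0,0,0,0, -9,0,0,0,0, -12,0,0,0,0, -15,0,0,0,0, -18,0,0,0,0, -21,0,0,0,0, -24,0,0,0,0]'
python3 - <<'E'
from h import *
s=env.read_state();print(s['joint_pos'].round(3),s['tcp_pos'],s['tool_rot'])
E
```

```text
clock: 8.3
tcp_pos: [0.479, -0.0097, 0.6788]
tool_rot: [-0.066, -0.01, 0.998, 0.005]
force: [-0.2, -0.2, -0.3]
opening: -0.004
grip_force: 0.0
[-0.046  0.434  0.215  0.006  2.625 -1.632] [ 0.47897715 -0.00972899  0.6788105 ] [-0.06580135 -0.01012154  0.9977681   0.00515326]
```

```bash
python3 -m inch '[0,0,3,0,0, 0,0,6,0,0, 0,0,9,0,0, 0,0,12,0,0, 0,0,15,0,0, 0,0,18,0,0, 0,0,20,0,0, 0,0,20,0,0]'
python3 - <<'E'
from h import *
s=env.read_state();print(s['joint_pos'].round(3),s['tcp_pos'],s['tool_rot'])
E
```

```text
clock: 9.1
tcp_pos: [0.4512, -0.0079, 0.4785]
tool_rot: [-0.069, -0.01, 0.998, 0.005]
force: [-0.1, 0.3, -0.6]
opening: 0.001
grip_force: 0.0
[-0.045  0.14   1.208  0.003  1.931 -1.635] [ 0.4512131  -0.00791297  0.47854889] [-0.0685091  -0.01010526  0.99758516  0.0053133 ]
```

```bash
python3 -m inch '[3.6,0,-3.4,0,0, 7.2,0,-6.8,0,0, 10.8,0,-10.2,0,0, 14.4,0,-13.6,0,0, 18,0,-17,0,0, 21.6,0,-20.4,0,0, 25.2,0,-23.8,0,0, 28.8,0,-27.2,0,0]'
python3 - <<'E'
from h import *
s=env.read_state();print(s['joint_pos'].round(3),s['tcp_pos'],s['tool_rot'])
E
```

```text
clock: 9.9
tcp_pos: [0.2094, -0.0169, 0.742]
tool_rot: [-0.048, -0.01, 0.999, 0.003]
force: [-0.7, 0.1, -0.0]
opening: -0.004
grip_force: 0.0
[-0.123 -0.033  0.644 -0.016  2.626 -1.728] [ 0.2094076  -0.01686071  0.74199025] [-0.04777652 -0.01017439  0.99880306  0.00251683]
```

```bash
python3 -m inch '[1.2,0.1,-2,0,0, 2.4,0.2,-4,0,0, 3.6,0.3,-6,0,0, 4.8,0.4,-8,0,0, 6,0.5,-10,0,0, 7.2,0.6,-12,0,0, 8.4,0.7,-14,0,0, 9.6,0.8,-16,0,0]'
python3 - <<'E'
from h import *
s=env.read_state();print(s['joint_pos'].round(3),s['tcp_pos'],s['tool_rot'])
E
```

```text
clock: 10.7
tcp_pos: [0.1626, -0.0165, 0.743]
tool_rot: [-0.038, -0.01, 0.999, 0.0]
force: [0.3, 0.7, 0.4]
opening: -0.003
grip_force: 0.0
[-0.15  -0.112  0.704 -0.023  2.625 -1.761] [ 0.16257389 -0.01653137  0.74301172] [-3.80939633e-02 -1.03140565e-02  9.99220823e-01  4.64985300e-04]
```

```bash
python3 -m inch '[0,4,1,0,0, 0,8,2,0,0, 0,12,3,0,0, 0.5,16,4,0,0, 1.2,20.5,4,0,0, 3.5,25,4,0,0, 7,28.5,4,0,0, 11.5,30,4,0,0]'
python3 -m inch '[4.8,0.8,0,0,0, 9.7,1,0,0,0, 14.5,1,0,0,0, 19.3,0,0,0,0, 24,-2,0,0,0, 28.3,-4.5,0,0,0, 32,-8,0,0,0, 35,-12,0,0,0]'
python3 - <<'E'
from h import *
s=env.read_state();print(s['joint_pos'].round(3),s['tcp_pos'],s['tool_rot'])
E
```

```text
clock: 11.5
tcp_pos: [0.0461, 0.2813, 0.7097]
tool_rot: [-0.039, -0.01, 0.999, -0.002]
force: [-0.1, 2.3, 0.3]
opening: -0.0
grip_force: 0.0
clock: 12.3
tcp_pos: [-0.301, 0.1508, 0.7368]
tool_rot: [-0.036, -0.01, 0.999, -0.0]
force: [-0.5, 1.0, -0.2]
opening: -0.001
grip_force: 0.0
[2.607 0.09  0.531 0.061 2.458 1.064] [-0.30095062  0.15077379  0.73684115] [-3.64387318e-02 -1.02045234e-02  9.99283715e-01 -3.79798567e-04]
```

```bash
python3 -m inch '[3,-4,0,0,0, 6,-8,0,0,0, 10,-9,0,0,0, 15,-9,0,0,0, 20,-9,0,0,0, 25,-9,0,0,0, 30,-9,0,0,0, 35,-9,0,0,0]'
python3 -m inch '[5,0,0,0,0, 10,0,0,0,0, 15,0,0,0,0, 20,0,0,0,0, 25,0,0,0,0, 30,0,0,0,0, 35,0,0,0,0, 40,0,0,0,0]'
python3 - <<'E'
from h import *
s=env.read_state();print(s['joint_pos'].round(3),s['tcp_pos'],s['tool_rot'])
E
```

```text
clock: 13.1
tcp_pos: [-0.4, 0.0421, 0.7385]
tool_rot: [-0.002, -0.01, 1.0, -0.005]
force: [-0.7, -0.3, 0.5]
opening: -0.003
grip_force: 0.0
clock: 13.9
tcp_pos: [-0.4443, 0.0258, 0.7073]
tool_rot: [0.035, -0.011, 0.999, -0.009]
force: [-0.2, -0.2, -0.4]
opening: 0.003
grip_force: 0.0
[3.05  0.372 0.214 0.021 2.625 1.476] [-0.44432317  0.02583792  0.70729099] [ 0.03457068 -0.01065959  0.99930696 -0.0087658 ]
```

```bash
for i in 1 2; do python3 -m inch '[5,0,-1,0,0, 10,0,-2,0,0, 15,0,-3,0,0, 20,0,-4,0,0, 25,0,-5,0,0, 30,0,-6,0,0, 35,0,-7,0,0, 40,0,-8,0,0]'; done
python3 - <<'E'
from h import *
s=env.read_state();print(s['joint_pos'].round(3),s['tcp_pos'],s['tool_rot'])
E
```

```text
clock: 14.7
tcp_pos: [-0.477, 0.0158, 0.6804]
tool_rot: [0.064, -0.011, 0.998, -0.011]
force: [0.7, -0.1, 0.2]
opening: -0.004
grip_force: 0.0
clock: 15.5
tcp_pos: [-0.5079, 0.0092, 0.6517]
tool_rot: [0.093, -0.011, 0.996, -0.013]
force: [0.3, 0.3, 0.1]
opening: 0.004
grip_force: 0.0
[3.092 0.489 0.215 0.028 2.625 1.522] [-0.50787727  0.00919491  0.65170734] [ 0.09292987 -0.01104235  0.99553229 -0.01255284]
```

```bash
for i in 1 2 3; do python3 -m inch '[5,0.4,0,0,0, 10,0.8,0,0,0, 15,1.2,0,0,0, 20,1.6,0,0,0, 25,2,0,0,0, 30,2.4,0,0,0, 35,2.8,0,0,0, 40,3.2,0,0,0]'; done
python3 - <<'E'
from h import *
s=env.read_state();print(s['joint_pos'].round(3),s['tcp_pos'],s['tool_rot'])
E
```

```text
clock: 16.3
tcp_pos: [-0.543, 0.0186, 0.614]
tool_rot: [0.128, -0.011, 0.992, -0.015]
force: [0.0, 0.0, 0.8]
opening: 0.002
grip_force: 0.0
clock: 17.1
tcp_pos: [-0.5753, 0.0249, 0.5738]
tool_rot: [0.164, -0.011, 0.986, -0.018]
force: [-0.0, -0.1, -1.0]
opening: -0.002
grip_force: 0.0
clock: 17.9
tcp_pos: [-0.6047, 0.0291, 0.5315]
tool_rot: [0.199, -0.011, 0.98, -0.02]
force: [0.6, -0.7, 0.1]
opening: 0.003
grip_force: 0.0
[3.07  0.704 0.215 0.016 2.625 1.488] [-0.60467448  0.02913579  0.5315317 ] [ 0.19874542 -0.01144402  0.97977049 -0.02047129]
```

```bash
for i in 1 2; do python3 -m inch '[5,0.4,0,0,0, 10,0.8,0,0,0, 15,1.2,0,0,0, 20,1.6,0,0,0, 25,2,0,0,0, 30,2.4,0,0,0, 35,2.8,0,0,0, 40,3.2,0,0,0]'; done
python3 - <<'E'
from h import *
im,W,s=cap('top','top2.png');print(s['joint_pos'].round(3),s['tcp_pos'],s['tool_rot'])
q=s['tool_rot'];print(R.from_quat(np.r_[q[1:],q[0]]).as_matrix().round(3))
w=W[90:220,225:330].reshape(-1,3);q=w[(w[:,2]>.024)&(w[:,2]<.045)&(w[:,1]<-.1)];r=cv2.minAreaRect((q[:,:2]*1000).astype(np.float32));print(r,np.percentile(q[:,2],[2,50,98]))
q=q[q[:,0]<.56]; print('front part y',q[:,1].min(),q[:,1].max())
hsv=cv2.cvtColor(im['pixels'],cv2.COLOR_BGR2HSV);m=(hsv[...,0]>150)&(hsv[...,0]<178)&(hsv[...,1]>90)
m[:, 225:]=0;m[:118]=0;m[150:]=0;m[:,:170]=0
q=W[m];q=q[(q[:,2]>.12)&(q[:,2]<.18)];c=cv2.minAreaRect((q[:,:2]*1000).astype(np.float32));print(c,q.min(0),q.max(0))
cv2.imwrite('pics/crop2.png',cv2.resize(im['pixels'][70:220,150:330],None,fx=4,fy=4,interpolation=cv2.INTER_CUBIC))
E
```

```text
clock: 18.7
tcp_pos: [-0.631, 0.0322, 0.4872]
tool_rot: [0.234, -0.011, 0.972, -0.023]
force: [0.7, 0.2, -1.3]
opening: -0.004
grip_force: 0.0
clock: 19.5
tcp_pos: [-0.6541, 0.0344, 0.441]
tool_rot: [0.268, -0.011, 0.963, -0.026]
force: [0.1, 0.5, 0.7]
opening: 0.001
grip_force: 0.0
[3.068 0.847 0.215 0.013 2.625 1.483] [-0.65414646  0.03438535  0.44101484] [ 0.26818815 -0.01148608  0.96294041 -0.02624786]
[[-0.856 -0.008  0.517]
 [-0.036  0.998 -0.044]
 [-0.516 -0.057 -0.855]]
((589.1441040039062, -180.03111267089844), (228.72703552246094, 150.43380737304688), 1.5856611728668213) [0.02482084 0.03450519 0.03922687]
front part y -0.25443553096959415 -0.10589726269127801
((613.3853759765625, 0.5231819152832031), (61.621360778808594, 40.37409591674805), 79.15853118896484) [ 0.58909969 -0.03092659  0.12107684] [0.6367306  0.03351046 0.15970571]
```

View pics/crop2.png

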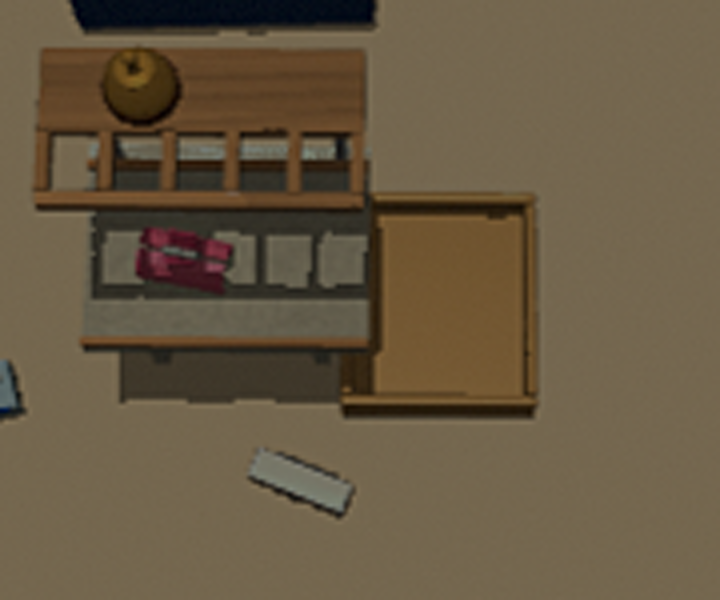

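The tray stands flat with its inner edge about 79 mm from the ledge centre, and it clears the leg panel. In the crop the clip is at (185,258), its near end turned slightly towards the robot. The tool now leans 31° forward, so I'll work out the tool-axis waypoints for the trip back.

```bash
cat > wp.py <<'E'
from h import *
import sys
s=env.read_state();q=s['tool_rot'];M=R.from_quat(np.r_[q[1:],q[0]]).as_matrix()
def rel(pts,step):
    P=[np.array(s['tcp_pos'])]
    for p in pts:
        a=P[-1];n=int(np.ceil(np.linalg.norm(np.array(p)-a)/step))
        P+=[a+(np.array(p)-a)*k/n for k in range(1,n+1)]
    for i in range(0,len(P)-1,8):
        print((((np.array(P[i+1:i+9])-P[i])@M)*100).round(1).tolist())
E
python3 - <<'E'
from wp import *
rel([(-.45,.40,.40),(-.05,.52,.40),(.30,.35,.40),(.51,.087,.305)],.047)
E
```

```text
[[-1.9, 4.1, 1.4], [-3.7, 8.1, 2.8], [-5.6, 12.2, 4.1], [-7.4, 16.3, 5.5], [-9.3, 20.3, 6.9], [-11.1, 24.4, 8.3], [-13.0, 28.4, 9.7], [-14.8, 32.5, 11.0]]
[[-1.9, 4.1, 1.4], [-5.7, 5.4, 3.6], [-9.6, 6.7, 5.9], [-13.4, 7.9, 8.1], [-17.3, 9.2, 10.3], [-21.1, 10.5, 12.6], [-25.0, 11.8, 14.8], [-28.8, 13.1, 17.1]]
[[-3.9, 1.3, 2.2], [-7.7, 2.6, 4.5], [-11.0, 0.7, 6.6], [-14.2, -1.2, 8.7], [-17.5, -3.2, 10.8], [-20.7, -5.1, 12.9], [-24.0, -7.0, 15.0], [-27.3, -8.9, 17.1]]
[[-3.3, -1.9, 2.1], [-6.5, -3.8, 4.2], [-9.8, -5.8, 6.3], [-11.3, -9.0, 8.8], [-12.8, -12.2, 11.3], [-14.3, -15.5, 13.8], [-15.8, -18.7, 16.4], [-17.3, -21.9, 18.9]]
[[-1.5, -3.2, 2.5], [-3.0, -6.5, 5.0], [-4.5, -9.7, 7.6]]
```

```bash
python3 -m inch '[-1.9,4.1,1.4,0,0, -3.7,8.1,2.8,0,0, -5.6,12.2,4.1,0,0, -7.4,16.3,5.5,0,0, -9.3,20.3,6.9,0,0, -11.1,24.4,8.3,0,0, -13,28.4,9.7,0,0, -14.8,32.5,11,0,0]'
python3 -m inch '[-1.9,4.1,1.4,0,0, -5.7,5.4,3.6,0,0, -9.6,6.7,5.9,0,0, -13.4,7.9,8.1,0,0, -17.3,9.2,10.3,0,0, -21.1,10.5,12.6,0,0, -25,11.8,14.8,0,0, -28.8,13.1,17.1,0,0]'
python3 - <<'E'
from h import *
s=env.read_state();print(s['joint_pos'].round(3),s['tcp_pos'],s['tool_rot'])
E
```

```text
clock: 20.35
tcp_pos: [-0.4719, 0.3606, 0.4051]
tool_rot: [0.268, -0.012, 0.963, -0.026]
force: [-0.8, 0.2, -0.1]
opening: -0.005
grip_force: 0.0
clock: 21.15
tcp_pos: [-0.1375, 0.4929, 0.4005]
tool_rot: [0.268, -0.011, 0.963, -0.026]
force: [-0.5, 0.4, 0.4]
opening: 0.002
grip_force: 0.0
[ 2.089  0.298  1.293 -0.462  1.851  0.433] [-0.13751692  0.49294148  0.40049168] [ 0.26835183 -0.01145204  0.96290806 -0.02577254]
```

Orientation holds.

```bash
python3 -m inch '[-3.9,1.3,2.2,0,0, -7.7,2.6,4.5,0,0, -11,0.7,6.6,0,0, -14.2,-1.2,8.7,0,0, -17.5,-3.2,10.8,0,0, -20.7,-5.1,12.9,0,0, -24,-7,15,0,0, -27.3,-8.9,17.1,0,0]'
python3 -m inch '[-3.3,-1.9,2.1,0,0, -6.5,-3.8,4.2,0,0, -9.8,-5.8,6.3,0,0, -11.3,-9,8.8,0,0, -12.8,-12.2,11.3,0,0, -14.3,-15.5,13.8,0,0, -15.8,-18.7,16.4,0,0, -17.3,-21.9,18.9,0,0]'
python3 - <<'E'
from wp import *
print(s['joint_pos'].round(3),s['tcp_pos'],s['tool_rot'])
rel([(.51,.087,.305),(.616,.078,.132)],.045)
E
```

```text
clock: 21.95
tcp_pos: [0.1845, 0.405, 0.4004]
tool_rot: [0.269, -0.012, 0.963, -0.026]
force: [0.8, 0.0, -0.5]
opening: -0.004
grip_force: 0.0
clock: 22.75
tcp_pos: [0.4313, 0.1839, 0.3405]
tool_rot: [0.269, -0.011, 0.963, -0.026]
force: [0.0, 0.5, -0.3]
opening: -0.002
grip_force: 0.0
[ 0.605 -0.119  1.91  -0.418  0.953 -0.814] [0.431277   0.18388675 0.34048322] [ 0.26925713 -0.0113215   0.96265394 -0.02588065]
[[-1.5, -3.2, 2.5], [-3.0, -6.4, 5.0], [-4.5, -9.5, 7.5], [-4.6, -9.5, 11.6], [-4.6, -9.5, 15.7], [-4.6, -9.5, 19.7], [-4.6, -9.5, 23.8], [-4.6, -9.6, 27.8]]
```

```bash
python3 -m inch '[-1.5,-3.2,2.5,0,0, -3,-6.4,5,0,0, -4.5,-9.5,7.5,0,0, -4.6,-9.5,11.6,0,0, -4.6,-9.5,15.7,0,0, -4.6,-9.5,18,0,0, -4.6,-9.5,18,0,0, -4.6,-9.5,18,0,0]'
python3 - <<'E'
from wp import *
im,W,s=cap('wrist','w3.png');print(s['tcp_pos'],s['joint_pos'].round(2))
hsv=cv2.cvtColor(im['pixels'],cv2.COLOR_BGR2HSV);m=(hsv[...,0]>150)&(hsv[...,0]<178)&(hsv[...,1]>90)
q=W[m];q=q[(q[:,2]>.115)&(q[:,2]<.18)]
if len(q)>20:
    c=cv2.minAreaRect((q[:,:2]*1000).astype(np.float32));print(len(q),c,q.min(0),q.max(0))
b=W[(W[...,2]>.245)&(W[...,2]<.28)]; print('board',len(b),np.percentile(b,[1,99],axis=0) if len(b) else '')
dk=W[(W[...,2]>.116)&(W[...,2]<.1235)&(W[...,0]>.55)&(W[...,0]<.7)];print('deck',np.median(dk[:,2]),np.percentile(dk[:,1],[.5,99.5]),np.percentile(dk[:,0],.5))
rel([(.616,.076,.132)],.045)
E
```

```text
clock: 23.55
tcp_pos: [0.5642, 0.0844, 0.2162]
tool_rot: [0.269, -0.011, 0.963, -0.026]
force: [0.3, 0.7, 1.2]
opening: 0.003
grip_force: 0.0
[0.56423405 0.08440687 0.21624798] [ 0.21  0.12  2.01 -0.32  0.51 -1.14]
4126 ((622.8800048828125, -5.591361999511719), (74.19339752197266, 64.02338409423828), 79.22716522216797) [ 0.58801414 -0.04728626  0.11966342] [0.6507014  0.03609391 0.15782678]
board 26791 [[ 0.50622895 -0.02716531  0.24698566]
 [ 0.59860292  0.13854322  0.27938226]]
deck 0.12044466971614104 [-0.12292222  0.07408723] 0.5502307639041223
[[-0.0, -0.1, 3.3], [-0.0, -0.3, 6.6], [-0.0, -0.4, 9.9]]
```

View pics/w3.png

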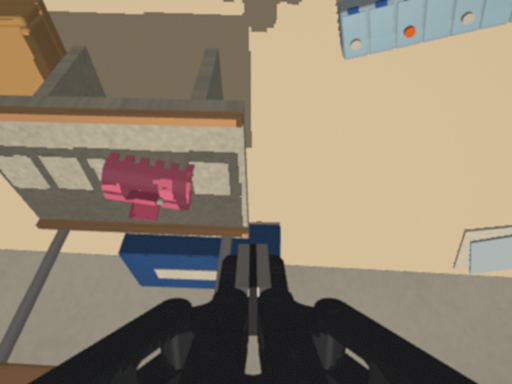

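The wrist view shows the clip at (148,188), and the fingertip at (250,250) just outside the deck's left edge. The deck height, deck edge and board edge all agree with the earlier measurement.

```bash
python3 -m inch '[0,-0.1,2,0,0, 0,-0.2,4,0,0, 0,-0.3,6,0,0, 0,-0.4,8,0,0, 0,-0.4,9,0,0, 0,-0.4,9.8,0,0, 0,-0.4,9.8,0,0, 0,-0.4,9.8,0,0]'
python3 - <<'E'
from wp import *
print(s['tcp_pos'],s['tool_rot'],s['joint_pos'].round(2),s['force'])
rel([(.616,-.02,.132)],.01)
E
```

```text
clock: 24.4
tcp_pos: [0.6152, 0.0763, 0.1332]
tool_rot: [0.269, -0.012, 0.963, -0.026]
force: [-0.0, -0.1, -1.2]
opening: 0.002
grip_force: 0.0
[0.61523511 0.07629577 0.1331521 ] [ 0.26932718 -0.01159056  0.9626223  -0.02620743] [ 0.17  0.29  2.03 -0.44  0.32 -1.04] [-0.03238614 -0.13989501 -1.23132685]
[[0.0, -1.0, 0.1], [0.1, -1.9, 0.1], [0.1, -2.9, 0.2], [0.1, -3.8, 0.2], [0.2, -4.8, 0.3], [0.2, -5.8, 0.3], [0.2, -6.7, 0.4], [0.3, -7.7, 0.5]]
[[0.0, -1.0, 0.1], [0.1, -1.9, 0.1]]
```

```bash
python3 -m inch '[0,-0.8,0,0,0, 0,-1.6,0.1,0,0, 0.1,-2.4,0.1,0,0, 0.1,-3.2,0.2,0,0, 0.1,-4,0.2,0,0, 0.2,-4.8,0.3,0,0, 0.2,-5.6,0.3,0,0, 0.2,-6.4,0.3,0,0]'
python3 - <<'E'
from wp import *
im,W,s=cap('wrist','w4.png');print(s['tcp_pos'],s['joint_pos'].round(2),s['force'])
hsv=cv2.cvtColor(im['pixels'],cv2.COLOR_BGR2HSV);m=(hsv[...,0]>150)&(hsv[...,0]<178)&(hsv[...,1]>90)
q=W[m];q=q[(q[:,2]>.115)&(q[:,2]<.18)]
if len(q)>20:
    c=cv2.minAreaRect((q[:,:2]*1000).astype(np.float32));print(len(q),c,np.percentile(q,[1,99],axis=0))
E
```

```text
clock: 25.2
tcp_pos: [0.6155, 0.0118, 0.1333]
tool_rot: [0.269, -0.012, 0.963, -0.026]
force: [0.1, -0.8, -1.4]
opening: 0.002
grip_force: 0.1
[0.61545673 0.01184212 0.13333183] [ 0.03  0.28  2.04 -0.22  0.28 -1.36] [ 0.09667366 -0.83361838 -1.41909526]
8857 ((604.5926513671875, -29.891616821289062), (55.218467712402344, 66.70552825927734), 0.923658013343811) [[ 0.59777267 -0.06153141  0.12128685]
 [ 0.62944976 -0.00099017  0.15714216]]
```

View pics/w4.png

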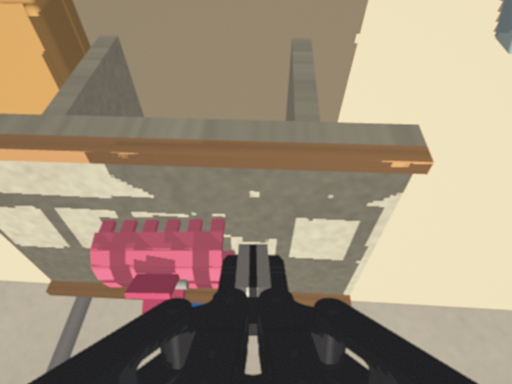

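The clip at (158,255) has squared up against the finger and is sliding well, so I'll continue.

```bash
python3 -m inch '[0,-0.8,0,0,0, 0,-1.6,0.1,0,0, 0.1,-2.4,0.1,0,0, 0.1,-3.2,0.2,0,0, 0.1,-4,0.2,0,0, 0.2,-4.8,0.3,0,0, 0.2,-5.6,0.3,0,0, 0.2,-6.4,0.3,0,0]'
python3 - <<'E'
from wp import *
im,W,s=cap('wrist','w5.png');print(s['tcp_pos'],s['joint_pos'].round(2),s['force'])
hsv=cv2.cvtColor(im['pixels'],cv2.COLOR_BGR2HSV);m=(hsv[...,0]>150)&(hsv[...,0]<178)&(hsv[...,1]>90)
q=W[m];q=q[(q[:,2]>.115)&(q[:,2]<.18)]
if len(q)>20: print(len(q),np.percentile(q,[1,99],axis=0))
E
```

```text
clock: 26.05
tcp_pos: [0.6158, -0.0521, 0.1331]
tool_rot: [0.269, -0.012, 0.963, -0.026]
force: [0.2, 0.2, 0.4]
opening: -0.001
grip_force: 0.1
[ 0.61582252 -0.05208783  0.1331196 ] [-0.11  0.28  2.04  0.05  0.27 -1.75] [0.16414492 0.17951873 0.37393079]
6160 [[ 0.58340674 -0.12231762  0.12134412]
 [ 0.64313987 -0.06601891  0.16756699]]
```

```bash
python3 -m inch '[0,-0.8,0,0,0, 0,-1.6,0.1,0,0, 0.1,-2.4,0.1,0,0, 0.1,-3.2,0.2,0,0, 0.1,-4,0.2,0,0, 0.2,-4.8,0.3,0,0, 0.2,-5.6,0.3,0,0, 0.2,-6.2,0.3,0,0]'
python3 - <<'E'
from wp import *
im,W,s=cap('wrist','w6.png');print(s['tcp_pos'],s['joint_pos'].round(2),s['force'])
im2,W2,_=cap('scene','s6.png')
for I,w in((im,W),(im2,W2)):
    hsv=cv2.cvtColor(I['pixels'],cv2.COLOR_BGR2HSV);m=(hsv[...,0]>150)&(hsv[...,0]<178)&(hsv[...,1]>90)
    q=w[m];q=q[(q[:,2]>-.01)&(q[:,2]<.3)&(q[:,0]>.5)]
    if len(q)>5: print(len(q),np.percentile(q,[2,50,98],axis=0).round(3))
E
```

```text
clock: 26.9
tcp_pos: [0.6163, -0.1142, 0.1328]
tool_rot: [0.269, -0.012, 0.963, -0.026]
force: [0.6, -0.5, 0.2]
opening: 0.003
grip_force: 0.0
[ 0.61625646 -0.11421208  0.13283163] [-0.24  0.3   2.02  0.29  0.29 -2.09] [ 0.64324321 -0.473201    0.21904707]
2078 [[ 0.615 -0.16   0.076]
 [ 0.638 -0.152  0.1  ]
 [ 0.668 -0.134  0.122]]
149 [[ 0.617 -0.182  0.012]
 [ 0.641 -0.162  0.045]
 [ 0.674 -0.116  0.068]]
```

View pics/w6.png

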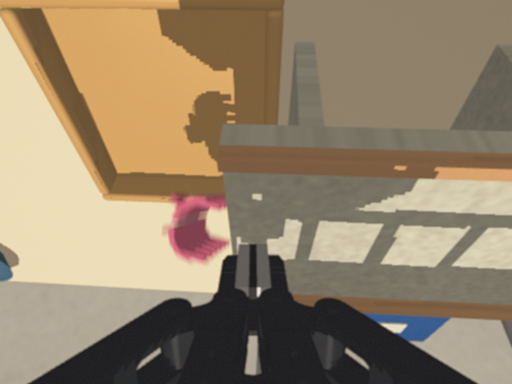

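The clip has tipped off the end and is dropping inside the tray walls. I'll back the tool out along its own axis and check.

```bash
python3 -m inch '[0,0,-1,0,0, 0,0,-3,0,0, 0,0,-6,0,0, 0,0,-10,0,0, 0,0,-14,0,0, 0,0,-18,0,0, 0,0,-22,0,0, 0,0,-24,0,0]'
python3 - <<'E'
from wp import *
im2,W2,s=cap('scene','s7.png');im3,W3,_=cap('top','t7.png');print(s['tcp_pos'])
for I,w in((im2,W2),(im3,W3)):
    hsv=cv2.cvtColor(I['pixels'],cv2.COLOR_BGR2HSV);m=(hsv[...,0]>150)&(hsv[...,0]<178)&(hsv[...,1]>90)
    q=w[m];q=q[(q[:,2]>-.01)&(q[:,2]<.3)&(q[:,0]>.5)]
    if len(q)>5: print(len(q),np.percentile(q,[2,50,98],axis=0).round(3))
a=cv2.resize(im2['pixels'][90:290,220:420],(560,560),interpolation=cv2.INTER_CUBIC)
cv2.imwrite('pics/s7c.png',a)
E
```

```text
clock: 27.8
tcp_pos: [0.4907, -0.1033, 0.3417]
tool_rot: [0.271, -0.012, 0.962, -0.027]
force: [0.3, 0.0, 0.7]
opening: -0.003
grip_force: 0.0
[ 0.49070186 -0.10326007  0.34169461]
148 [[ 0.623 -0.24   0.012]
 [ 0.651 -0.221  0.04 ]
 [ 0.681 -0.204  0.047]]
172 [[ 0.624 -0.238  0.011]
 [ 0.65  -0.22   0.04 ]
 [ 0.684 -0.202  0.046]]
```

View pics/s7c.png

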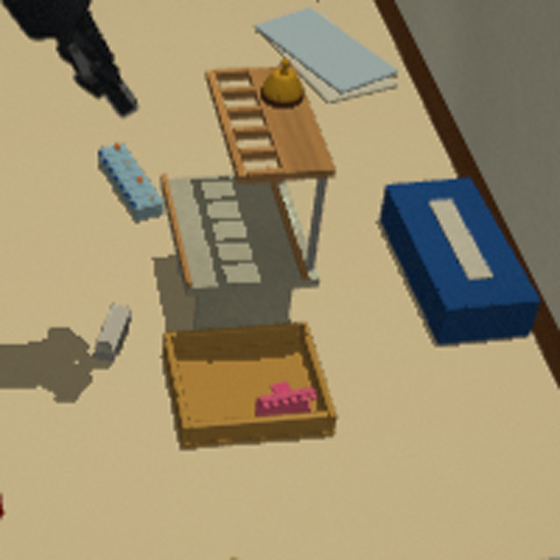

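The clip is lying in the tray at (285,400). The tray stands flat by the ledge's end, and the organiser, hanko case and chime are undisturbed. I'll do one last check of the tray's pose, let everything settle, and hand in.

```bash
python3 -m inch '[0,0,0,0,0, 0,0,0,0,0, 0,0,0,0,0, 0,0,0,0,0, 0,0,0,0,0, 0,0,0,0,0, 0,0,0,0,0, 0,0,0,0,0]'
python3 - <<'E'
from h import *
im,W,s=cap('scene')
q=W[200:255,270:345].reshape(-1,3);q=q[(q[:,2]>.03)&(q[:,2]<.038)&(q[:,1]<-.1)]
print(len(q),np.percentile(q,[1,50,99],axis=0).round(3))
print(env.hand_in())
E
```

```text
clock: 28.7
tcp_pos: [0.4918, -0.1036, 0.3372]
tool_rot: [0.269, -0.011, 0.963, -0.026]
force: [0.1, -0.6, 0.2]
opening: -0.006
grip_force: 0.0
438 [[ 0.532 -0.256  0.03 ]
 [ 0.628 -0.202  0.035]
 [ 0.702 -0.102  0.038]]
the job is handed in; nothing more can be done
None
```

The job is handed in at about 29 s: the bamboo tray stands flat, close in under the ledge's right end, the pink clip was pushed off that end and is lying in it, and the organiser, hanko case and chime look undisturbed.

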